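# Switch the microscope head over to its camera and light the lamp

## Robot

A 6-joint arm with a two-finger parallel gripper is mounted at the origin on the work surface. World frame = base frame: x ahead of the robot, y to its left, z up, the work surface at z = 0. Lengths are in m, angles in rad, forces in N, time in s.
With the tool pointing down it reaches from about 0.35 to 0.975 m from the base axis. Payload 4.9 kg.
Tool frame: the origin (TCP) lies between the finger pads; the fingertips stand 25 mm ahead of it and the grasp point (between the pads) lies 6 mm ahead of it; z points along the fingers, y is the line along which they close (so a half turn about z gives the same grasp; the last joint's range is limited). The gripper opens to 85 mm and grips with 20 to 120 N. Pads are 22 mm wide; open, the fingers measure 114 mm over their backs; the gripper's body (76 mm by 85 mm) begins 54 mm behind the grasp point. The pads swing forward as they close: fully open they stand 13 mm farther back than shut.
Start: joints at [-1.466, 0.053, 1.613, -0, 1.476, -0.119], TCP at [0.139, -0.609, 0.256] pointing down, gripper open.
Joint ranges: [-3.01, 3.01], [-1.01, 2.22], [0.06, 2.58], [-1.02, 4.17], [0.09, 2.62], [-3.14, 3.14]. Speed limits (rad/s): [2.57, 2.57, 3.14, 3.14, 3.14, 3.14].

## Interface

Orientations are given as a unit quaternion [w, x, y, z].
In Python, from plant import manip gives the robot as it stands.
- The arm moves only by the shell command python3 -m inch 'ROWS'. ROWS is JSON, a list of rows, each a list of 3 entries, a list of its own where there are three numbers: the shift along the tool's x, y, z in m, then the turn, a rotation vector about the tool's x, y, z in rad, then the opening, from 0 (shut) to 1 (fully open). A call has 1 to 8 rows; each row shifts and turns the commanded pose from where the row before left it, along the tool's axes as they then stand; what a row does not reach is not made up. A row lasts 1/10 s, in which the tool goes at most 50 mm and 8.59 degrees, less where a joint would pass 70% of its speed; a pose out of reach is approached as far as the arm can. A call with a gripper value outside its range is refused whole. The fingers move at their own pace and stop on an object; the grip force is fixed at half the most. Time passes only in rows, so rows that do not move let the fingers close. It gives the time, the measured TCP pose, the force, the opening and the grip force at its end, in the units of the state.
- manip.state(): the state, without advancing time (a new reading comes with each control period).
- manip.grab_frame(name): name is "scene" or "top" or "wrist"; returns (picture, depth): 480x640x3 uint8, red, green, blue; 480x640 float32, m along the optical axis (not along the pixel's ray), 0 where there is no reading.
- manip.camera_params(name): a dict with "camera_matrix" (3x3 intrinsics, pixels), "rvec" (rotation vector, rad) and "tvec" (3), from world to camera coordinates, as OpenCV has them. Camera axes: x right, y down, z forward; pixel columns grow to the right and rows downward; lengths in m; the calibration is good to about 2 mm. A picture is of the moment at which its call begins: read the wrist's pose just before it. camera_params takes no time and is no camera call; for the wrist camera it gives the pose at the moment of the call.
- manip.job_done(): hands the job in; it is judged then, once.
Trained networks look in the newest picture that a camera, given by its name, has taken for a name from the list of things; names that differ only in an ending like _2 or _b are one class to them, and where a whole thing is asked for, a point or a joint stands for the part that bears it (a point fixed in the world has none). Each returns a list of dicts, best first, with "score" (0 to 1); they miss things now and then, are a little off and sometimes report something else, mostly with a low value. They report only what shows in the picture. A call takes as long as a camera call.
- manip.look_for(camera, label): "point" ([x, y, z] in m, in world coordinates, good to about 4 mm: the middle of the surface that is visible of it).
The state is a dict: "time": time; "joint_pos": joint angles; "joint_vel": joint speeds; "joint_efforts": joint torques, N m; "tool_pos": TCP position; "tool_rot": TCP orientation; "contact_force": force on the tool from outside, world axes, zero at the start; "ft_torque": the same for the moment, N m; "gripper_width": opening from 0.0 (shut) to 1.0 (fully open); "grasp_force": force on a finger pad.
Only numpy, scipy, OpenCV 4.12 (cv2) and the standard library are available. Lean on these libraries where they do the work, as an engineer would, in place of code of your own. Each camera call takes 0.05 s, during which the arm holds its last target. There are 200 camera calls.

## Task

Send the light of the microscope head to its camera: with the fingertips, push the sliding selector tab on top of the head from the end of its slot where it stands, past the click in the middle, all the way to the stop at the other end, then press the lamp box's round push button right down and let it come up again. Nothing is to be gripped or lifted: do not shift or lift the head, do not turn the dimmer knob beside the button, and leave the loose parts on the bench where they are. Do not press the button until the selector is at its far stop.

Things in the scene. Friction and masses are not known exactly. Their poses are not given: they have to be found in the camera images.
- head: White trinocular microscope head on a dark steel cradle, about 4 kg, loose on the bench (slides at pushes over about 18 N). Origin: centre of the cradle's underside; z up. Cradle 136 (x) by 170 (y) by 12 mm; housing 126 by 156 mm, flat top 85 mm above the bench. Two eyepieces with black ends slope up from its -x side to x = -135 mm, 120 mm above the bench.
- slot_mid (a point): Middle of the selector's slot, on the surface of a black strip (46 by 150 mm, 89 mm above the bench) along the +x edge of the head's top; at head x = 36, y = 0 mm. The slot runs along the head's y axis; three white index lines beside it at y = -25, 0 and 25 mm mark the selector's positions.
- camera_port (a point): Centre of the top of the aluminium camera tube on the head (42 mm across, capped black, 135 mm above the bench, 50 mm above the housing; at x = -26, y = 0 mm of the head).
- selector_tab (a point): Centre of the selector's upright aluminium tab: 22 mm (head x) by 9 mm (head y, the sliding direction) by 30 mm high, its lower edge 5 mm and its top 35 mm above the black strip (top 124.5 mm above the bench). Axes parallel to the head's; it slides in the head's +y direction.
- selector (a joint): Travel of the selector in m: 0 at the start stop (tab at head y = -25 mm), 0.025 in the middle click (first detent), 0.050 at the far stop (tab at head y = +25 mm). A spring detent holds it at each of the three: about 5 to 8 N of push to leave one; past half-way (12.5 mm on) it snaps into the next, and stays there.
- lamp_button (a joint): Lamp push button: travel in m, 0 up, 0.006 fully down; it needs about 5 N and springs back. It counts as pressed beyond 0.004.
- lamp_button_top (a point): Centre of the top face of the lamp's round grey push button (28 mm across, black round housing) on top of the grey lamp box. Pressed straight down. The lamp box is screwed to the bench: 150 by 130 mm, top 68 mm above the bench, low cooling fins on its +x half (10 mm high).
- dimmer (a joint): Angle (rad) of the lamp's black dimmer knob, 68 mm beside the button on the lamp box; to be left alone.
- dimmer_mark (a point): Point on the rim of the dimmer knob, 14 mm from its axis; turns with it.
- dimmer_grip (a point): Grip point on the axis of the dimmer knob (32 mm across).
- eyepiece: Bystander: loose black eyepiece standing upright, 38 mm across, 53 mm high. Origin at the centre of its underside.
- objective: Bystander: loose steel objective standing upright, 25 mm across, 46 mm high. Origin at the centre of its underside.
- ring: Bystander: flat aluminium ring, 48 mm across, 12 mm high. Origin at the centre of its underside.
- screwdriver: Bystander: screwdriver with black handle lying on the bench, 160 mm long along its x axis.
- jar: Bystander: clear jar with steel cap, 52 mm across, 65 mm high. Origin at the centre of its underside.
- shell: Bystander: white U-shaped cover, open side down, 90 by 60 mm, 45 mm high. Origin under its centre.

How it is judged:
On the way, in this order (a step that is already met when the one before it is completed fails the run):
1. the selector is at its far stop (value of joint selector above 0.046 m), for 0.2 s.
2. the lamp button is pressed down (value of joint lamp_button above 0.004 m), for 0.05 s.
At the end, for the whole second after the job is handed in: The selector stands within 4 mm of its far stop, at rest; the button has been pressed beyond 4 mm after that and is up again (under 2 mm); the head is upright, at rest and within 15 mm of where it stood (value of joint selector above 0.046 m and velocity of joint selector below 0.01 m/s and value of joint lamp_button below 0.002 m and distance of head from where it was at the start of the episode below 0.015 m and angle between head's own z axis and vertical below 0.05 rad and linear speed of head below 0.01 m/s); the robot touches nothing.
It fails at once if the button is pressed before the selector is at its far stop (value of joint lamp_button above 0.002 m and value of joint selector below 0.044 m).
It fails at once if the head is shoved, carried or lifted (more than 15 mm) (distance of head from where it was at the start of the episode above 0.015 m).
It fails at once if the head is lifted off the bench or tipped (height (world z) of head above 0.008 m or angle between head's own z axis and vertical above 0.1 rad).
It fails at once if a loose part is lifted, carried or knocked away (more than 25 mm) (distance of any of eyepiece, objective, ring, screwdriver, jar, shell from where it was at the start of the episode above 0.025 m).
It fails at once if the dimmer knob is turned (more than 0.28 rad) (distance of dimmer_mark from where it was at the start of the episode above 0.004 m).
It also fails if it takes over 46 s, if anything falls off the work surface, if the arm or the gripper's body presses on something with over 40 N, if the wrist force passes 120 N, or if a joint passes its speed limit or range.

## Working session

There is one attempt and no reset: what is moved stays moved. The work goes in short steps, Python scripts to look and compute and a shell command to move; the robot and the scene stay as the last step left them, time stands still between calls to the robot, and variables do not carry over. Pictures are saved under pics/ and viewed, at most 10 in all, crops included, and the job is handed in when it is done.

```bash
mkdir -p pics; python3 - <<'E'
from plant import manip
import cv2,numpy as np
s=manip.state();print(s['time'],s['tool_pos'],s['tool_rot'],s['contact_force'],s['gripper_width'])
for c in("top","scene"):
    p,d=manip.grab_frame(c);cv2.imwrite(f'pics/{c}0.png',p[:,:,::-1]);np.save(f'pics/{c}0.npy',d)
    for l in("selector_tab","lamp_button_top","slot_mid","camera_port","head","dimmer_grip"):
        print(c,l,[(np.round(r['point'],3),round(r['score'],2)) for r in manip.look_for(c,l)[:2]])
E
```

```text
0.0 [ 0.1386482  -0.60886093  0.2550949 ] [-9.94105471e-04  9.93745288e-01  1.11666087e-01  1.59934888e-05] [ 0.1232898  -0.27972888  0.37851819] 1.0031894387364475
top selector_tab [(array([0.603, 0.196, 0.123]), 0.49)]
top lamp_button_top [(array([ 0.481, -0.139,  0.1  ]), 0.54)]
top slot_mid [(array([0.545, 0.205, 0.09 ]), 0.86)]
top camera_port [(array([0.545, 0.205, 0.084]), 0.9)]
top head [(array([0.544, 0.203, 0.085]), 0.72), (array([ 0.508, -0.002,  0.048]), 0.45)]
top dimmer_grip [(array([ 0.476, -0.205,  0.114]), 0.59)]
scene selector_tab [(array([0.608, 0.197, 0.117]), 0.61)]
scene lamp_button_top [(array([ 0.486, -0.14 ,  0.099]), 0.63), (array([0.66 , 0.015, 0.028]), 0.53)]
scene slot_mid [(array([0.572, 0.193, 0.082]), 0.7)]
scene camera_port [(array([0.579, 0.192, 0.085]), 0.88)]
scene head [(array([0.577, 0.195, 0.084]), 0.75)]
scene dimmer_grip [(array([ 0.484, -0.204,  0.105]), 0.62), (array([ 0.488, -0.14 ,  0.1  ]), 0.31)]
```

View pics/top0.png

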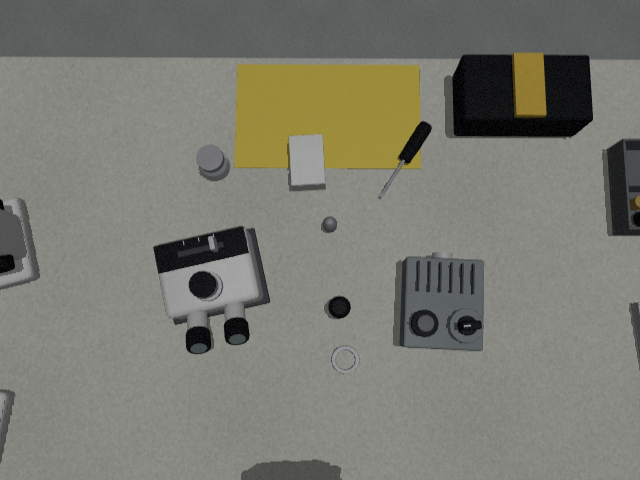

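View pics/scene0.png

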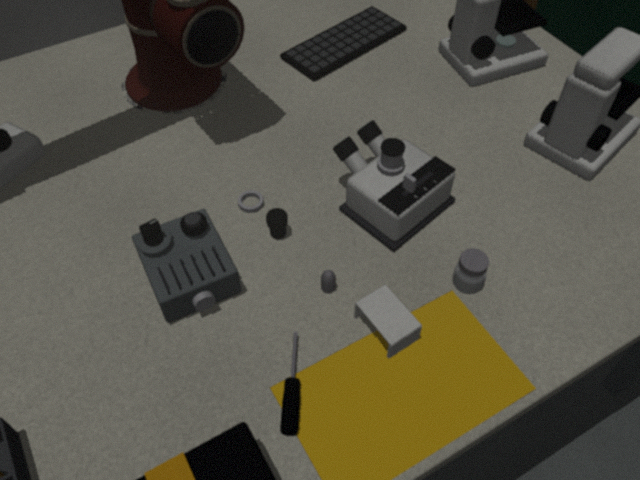

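Top view: up is +x and left is +y. The head's strip runs from (155,245) to (247,230), with the tab at (212,243) at the right (-y) end of its slot. The button is at (424,323) and the dimmer at (466,325). Next I'll get the head yaw and tab position from depth.

```bash
cat > h.py <<'E'
import cv2,numpy as np
from plant import manip
def cloud(c,d):
    q=manip.camera_params(c);K=np.array(q['camera_matrix']);R=cv2.Rodrigues(np.array(q['rvec'],float))[0];t=np.array(q['tvec'],float).ravel()
    v,u=np.mgrid[:480,:640];X=np.stack([(u-K[0,2])/K[0,0]*d,(v-K[1,2])/K[1,1]*d,d],-1)
    return (X-t)@R
def sel(P,x0,x1,y0,y1,z0,z1):
    return (P[...,0]>x0)&(P[...,0]<x1)&(P[...,1]>y0)&(P[...,1]<y1)&(P[...,2]>z0)&(P[...,2]<z1)
def rect(A): return cv2.minAreaRect((A[:,:2]*1000).astype(np.float32))
E
python3 - <<'E'
from h import *
d=np.load('pics/top0.npy');P=cloud('top',d)
A=P[sel(P,.42,.7,.08,.32,.078,.097)];print('housing',rect(A),len(A),np.median(A[:,2]))
A=P[sel(P,.57,.64,.16,.24,.108,.14)];print('tab',len(A),A.mean(0),rect(A),A[:,2].max())
A=P[sel(P,.45,.57,.15,.26,.125,.15)];print('tube',len(A),A.mean(0),rect(A))
A=P[sel(P,.44,.52,-.17,-.11,.085,.12)];print('button',len(A),A.mean(0),rect(A),A[:,2].max())
A=P[sel(P,.42,.52,-.25,-.17,.085,.16)];print('dimmer',len(A),A.mean(0),rect(A),A[:,2].max())
A=P[sel(P,.4,.62,-.3,-.09,.05,.085)];print('box',rect(A))
E
```

```text
housing ((531.563232421875, 207.6671600341797), (190.57652282714844, 155.0067138671875), 13.584513664245605) 6820 0.08662785131826922
tab 103 [0.60352319 0.19896462 0.12210568] ((604.3179321289062, 199.68666076660156), (22.239171981811523, 9.275519371032715), 14.60081672668457) 0.13047628460733543
tube 574 [0.53803995 0.20942938 0.13512681] ((537.6156005859375, 209.5056915283203), (40.67116165161133, 40.26593017578125), 88.53150177001953)
button 587 [ 0.48147775 -0.13833223  0.09329078] ((481.7590637207031, -139.2823486328125), (42.5499153137207, 42.88772201538086), 13.455944061279297) 0.10551500854637272
dimmer 459 [ 0.47771771 -0.20487775  0.10227531] ((477.4851989746094, -207.03956604003906), (51.88582229614258, 50.513946533203125), 31.7271671295166) 0.1268444840155939
box ((520.8228759765625, -175.47979736328125), (130.99034118652344, 161.5003662109375), 87.24942779541016)
```

```bash
python3 -m inch '[[[0.026,-0.027,0],[0,0,-0.02],0],[[0.026,-0.027,0],[0,0,0],0],[[0.026,-0.027,0],[0,0,0],0],[[0.026,-0.027,0],[0,0,0],0],[[0.026,-0.027,0],[0,0,0],0],[[0.026,-0.027,0],[0,0,0],0],[[0.026,-0.027,0],[0,0,0],0],[[0.026,-0.027,0],[0,0,0],0]]'
python3 -m inch '[[[0.026,-0.027,0],[0,0,0],0],[[0.026,-0.027,0],[0,0,0],0],[[0.026,-0.027,0],[0,0,0],0],[[0.026,-0.027,0],[0,0,0],0],[[0.026,-0.027,0],[0,0,0],0],[[0.026,-0.027,0],[0,0,0],0],[[0.026,-0.027,0],[0,0,0],0],[[0.026,-0.027,0],[0,0,0],0]]'
```

```text
time: 1.5
tool_pos: [0.2896, -0.3486, 0.2565]
tool_rot: [0.0, 0.993, 0.121, 0.0]
contact_force: [0.6, 0.6, 0.5]
gripper_width: 0.001
grasp_force: 0.0
time: 2.3
tool_pos: [0.4393, -0.0886, 0.2567]
tool_rot: [0.0, 0.993, 0.122, 0.0]
contact_force: [0.4, -0.1, -0.1]
gripper_width: -0.004
grasp_force: 0.0
```

```bash
python3 -m inch '[[[0.033,-0.028,0],[0,0,0],0],[[0.033,-0.028,0],[0,0,0],0],[[0.033,-0.028,0],[0,0,0],0],[[0.033,-0.028,0],[0,0,0],0],[[0.033,-0.028,0],[0,0,0],0],[[0.033,-0.028,0],[0,0,0],0],[[0.030,-0.028,0],[0,0,0],0],[[0,0,0],[0,0,0],0]]'
python3 - <<'E'
from h import *
s=manip.state();print(s['tool_pos'])
p,d=manip.grab_frame('wrist');cv2.imwrite('pics/w1.png',p[:,:,::-1])
P=cloud('wrist',d)
A=P[sel(P,.57,.64,.16,.24,.108,.14)];print('tab',len(A),A.mean(0),rect(A),A[:,2].max())
A=P[sel(P,.45,.57,.15,.26,.125,.15)];print('tube',len(A),A.mean(0) if len(A) else 0)
E
```

```text
time: 3.1
tool_pos: [0.6141, 0.1587, 0.2556]
tool_rot: [-0.001, 0.992, 0.124, -0.0]
contact_force: [-0.5, -1.0, 0.9]
gripper_width: 0.003
grasp_force: 0.0
[0.6140749  0.15870918 0.25555763]
tab 439 [0.60445082 0.19893042 0.12244002] ((602.8727416992188, 199.462890625), (21.92754554748535, 9.243630409240723), 13.299202919006348) 0.12671996083059986
tube 1842 [0.54108624 0.20994148 0.13540162]
```

View pics/w1.png

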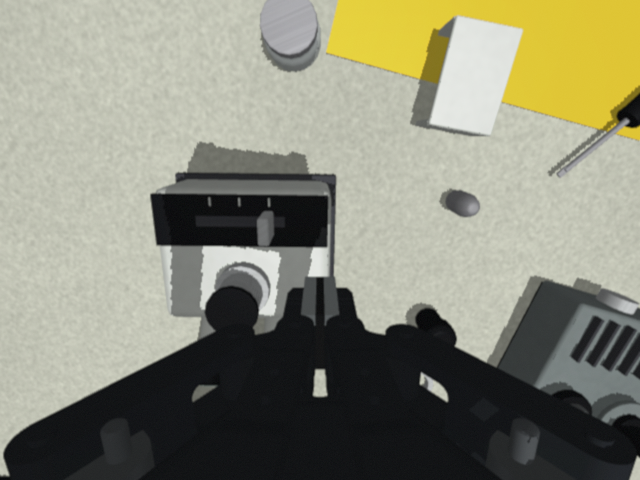

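The wrist view agrees: tab at (265,228), index line row at 202, shut fingertips at (320,290), to the -y side of the tab. Now descending.

```bash
python3 -m inch '[[[0,0,0.035],[0,0,0],0],[[0,0,0.035],[0,0,0],0],[[0,0,0.03],[0,0,0],0],[[0,0,0.02],[0,0,0],0],[[0,0,0.009],[0,0,0],0],[[0,0,0],[0,0,0],0],[[0,0,0],[0,0,0],0]]'
python3 -m inch '[[[0,-0.005,0],[0,0,0],0],[[0,-0.005,0],[0,0,0],0],[[0,-0.004,0],[0,0,0],0],[[0,-0.003,0],[0,0,0],0],[[0,-0.003,0],[0,0,0],0]]'
```

```text
time: 3.85
tool_pos: [0.6134, 0.1548, 0.1288]
tool_rot: [0.0, 0.993, 0.121, 0.001]
contact_force: [0.3, 0.3, 0.4]
gripper_width: 0.004
grasp_force: 0.0
time: 4.35
tool_pos: [0.6078, 0.175, 0.1275]
tool_rot: [0.0, 0.993, 0.122, 0.0]
contact_force: [-0.5, -1.1, -0.2]
gripper_width: -0.002
grasp_force: 0.0
```

```bash
for i in 1 2 3; do python3 -m inch '[[[0,-0.002,0],[0,0,0],0],[[0,-0.002,0],[0,0,0],0]]' | grep -E 'time|pos|contact'; done
```

```text
time: 4.55
tool_pos: [0.6068, 0.1786, 0.1272]
contact_force: [0.0, -0.3, -0.4]
time: 4.75
tool_pos: [0.6059, 0.1824, 0.1273]
contact_force: [0.2, 0.0, 0.6]
time: 4.95
tool_pos: [0.6052, 0.1855, 0.1273]
contact_force: [1.3, -3.6, -0.1]
```

```bash
for i in 1 2 3; do python3 -m inch '[[[0,-0.002,0],[0,0,0],0],[[0,-0.002,0],[0,0,0],0],[[0,-0.002,0],[0,0,0],0]]' | grep -E 'time|pos|contact'; done
```

```text
time: 5.25
tool_pos: [0.6038, 0.1912, 0.1273]
contact_force: [1.2, -4.4, -1.4]
time: 5.55
tool_pos: [0.6018, 0.1986, 0.1273]
contact_force: [-0.0, 0.4, 0.3]
time: 5.85
tool_pos: [0.6005, 0.2041, 0.1273]
contact_force: [0.1, -0.2, -0.1]
```

The tab snapped to the middle click, so I keep pushing.

```bash
for i in 1 2 3 4; do python3 -m inch '[[[0,-0.002,0],[0,0,0],0],[[0,-0.002,0],[0,0,0],0],[[0,-0.002,0],[0,0,0],0]]' | grep -E 'time|pos|contact'; done
```

```text
time: 6.15
tool_pos: [0.5993, 0.209, 0.1273]
contact_force: [-0.4, -3.3, 0.1]
time: 6.45
tool_pos: [0.598, 0.2144, 0.1273]
contact_force: [1.0, -5.2, 0.3]
time: 6.75
tool_pos: [0.5961, 0.2218, 0.1273]
contact_force: [0.3, 0.2, -0.2]
time: 7.05
tool_pos: [0.5947, 0.2275, 0.1272]
contact_force: [-0.1, 0.2, 0.1]
```

```bash
python3 -m inch '[[[0,-0.002,0],[0,0,0],0],[[0,-0.002,0],[0,0,0],0],[[0,-0.001,0],[0,0,0],0],[[0,0,0],[0,0,0],0]]' | grep -E 'time|pos|contact'
python3 -m inch '[[[0,0.01,0],[0,0,0],0],[[0,0.02,-0.02],[0,0,0],0],[[0,0,-0.04],[0,0,0],0],[[0,0.0,-0.04],[0,0,0],0],[[0,0.04,0],[0,0,0],0],[[0,0.04,0],[0,0,0],0],[[0,0,0],[0,0,0],0]]'| grep -E 'time|pos|contact'
python3 - <<'E'
from h import *
p,d=manip.grab_frame('top');P=cloud('top',d);cv2.imwrite('pics/t2.png',cv2.resize(p[180:400,120:520,::-1],(800,440)))
A=P[sel(P,.56,.64,.16,.29,.108,.14)];print('tab',len(A),A.mean(0),rect(A))
A=P[sel(P,.45,.57,.15,.26,.125,.15)];print('tube',len(A),A.mean(0),rect(A))
E
```

```text
time: 7.45
tool_pos: [0.5938, 0.2313, 0.1273]
contact_force: [1.2, -2.2, 0.9]
time: 8.15
tool_pos: [0.6213, 0.1211, 0.2279]
contact_force: [-0.7, 0.1, -0.4]
tab 0 [nan nan nan] ((0.0, 0.0), (0.0, 0.0), 0.0)
tube 0 [nan nan nan] ((0.0, 0.0), (0.0, 0.0), 0.0)<stdin>:3: RuntimeWarning: Mean of empty slice.
  ret = um.true_divide(
<stdin>:4: RuntimeWarning: Mean of empty slice.
```

View pics/t2.png

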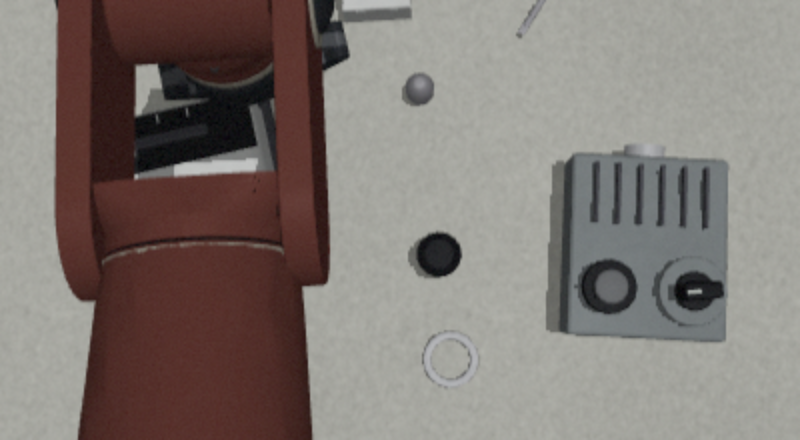

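The arm hides the tab at about (150,120). I'll check it with the wrist camera and then again from the top once clear.

```bash
python3 -m inch '[[[-0.025,0.027,0],[0,0,0],0],[[-0.025,0.027,0],[0,0,0],0],[[-0.025,0.027,0],[0,0,0],0],[[-0.025,0.027,0],[0,0,0],0],[[-0.025,0.027,0],[0,0,0],0],[[-0.025,0.027,0],[0,0,0],0],[[-0.025,0.027,0],[0,0,0],0],[[-0.024,0.028,0],[0,0,0],0]]'| grep -E 'time|pos|contact'
python3 - <<'E'
from h import *
print(manip.state()['tool_pos'])
p,d=manip.grab_frame('top');P=cloud('top',d);cv2.imwrite('pics/t3.png',cv2.resize(p[180:400,120:520,::-1],(800,440)))
A=P[sel(P,.56,.64,.16,.29,.108,.14)];print('tab',len(A),A.mean(0),rect(A))
A=P[sel(P,.45,.57,.15,.26,.125,.15)];print('tube',len(A),A.mean(0),rect(A))
p,d=manip.grab_frame('wrist');cv2.imwrite('pics/w3.png',p[:,:,::-1]);P=cloud('wrist',d)
A=P[sel(P,.44,.52,-.17,-.11,.085,.12)];print('button',len(A),A.mean(0) if len(A) else 0)
print([(r['point'],r['score']) for r in manip.look_for('wrist','lamp_button_top')])
E
```

```text
time: 9.0
tool_pos: [0.4786, -0.1337, 0.2271]
contact_force: [0.1, 0.1, -0.7]
[ 0.47864813 -0.13365611  0.22708807]
tab 112 [0.59181433 0.24722082 0.12150085] ((592.6574096679688, 248.46347045898438), (22.340560913085938, 9.19481372833252), 14.379810333251953)
tube 573 [0.53798317 0.20951312 0.13512594] ((537.721435546875, 209.4130401611328), (40.08031463623047, 40.60163879394531), 1.2660908699035645)
button 2380 [ 0.48438175 -0.135324    0.09388096]
[([0.4822, -0.1408, 0.0985], 0.92)]
```

View pics/w3.png

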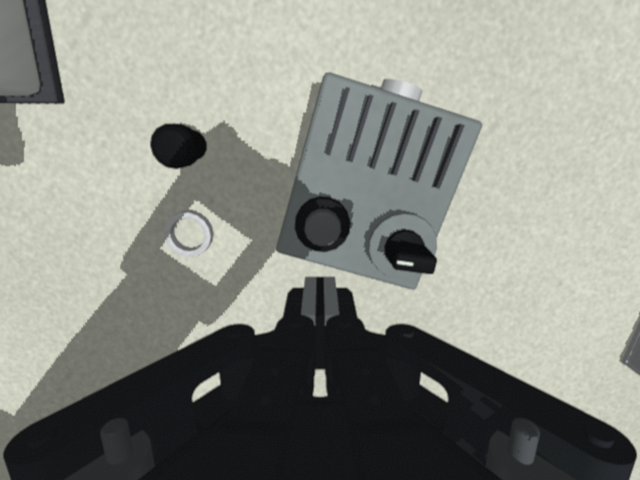

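View pics/t3.png

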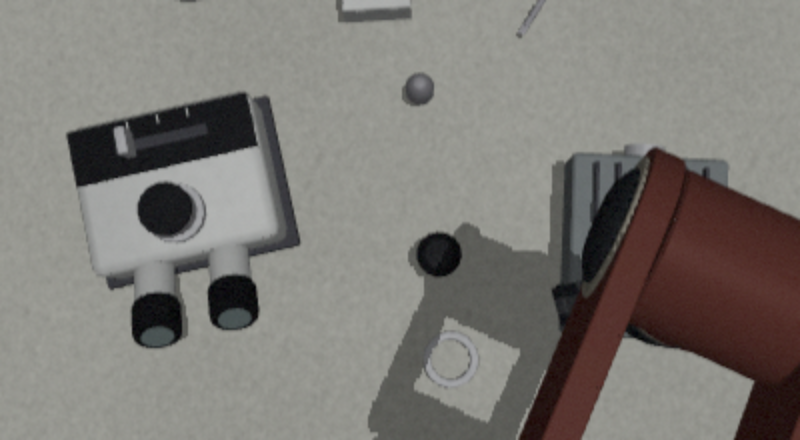

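The tab now stands at the far stop: it moved 50 mm to (122,140) in the enlarged top view, and the head hasn't moved. The wrist view shows the button at (322,228), next to the dimmer at (403,250). Now I descend onto the button.

```bash
python3 -m inch '[[[0.002,0.004,0.02],[0,0,0],0],[[0,0,0.03],[0,0,0],0],[[0,0,0.025],[0,0,0],0],[[0,0,0.014],[0,0,0],0],[[0,0,0],[0,0,0],0],[[0,0,0],[0,0,0],0]]'| grep -E 'time|pos|contact'
```

```text
time: 9.75
tool_pos: [0.4831, -0.1365, 0.139]
contact_force: [-0.3, 0.1, 0.3]
```

```bash
python3 -m inch '[[[0,0.003,0.004],[0,0,0],0],[[0,0,0.004],[0,0,0],0],[[0,0,0],[0,0,0],0]]'| grep -E 'time|pos|contact'
for i in 1 2 3 ; do python3 -m inch '[[[0,0,0.002],[0,0,0],0],[[0,0,0],[0,0,0],0]]'| grep -E 'time|pos|contact'; done
```

```text
time: 10.05
tool_pos: [0.4832, -0.14, 0.1304]
contact_force: [0.4, -0.2, 0.6]
time: 10.25
tool_pos: [0.483, -0.1399, 0.1282]
contact_force: [-0.3, 0.8, -1.1]
time: 10.45
tool_pos: [0.4829, -0.1399, 0.126]
contact_force: [-0.1, 0.9, -0.4]
time: 10.65
tool_pos: [0.4831, -0.1399, 0.1242]
contact_force: [0.0, -0.9, 1.3]
```

```bash
for i in 1 2 3 4; do python3 -m inch '[[[0,0,0.002],[0,0,0],0],[[0,0,0],[0,0,0],0]]'| grep -E 'time|pos|contact'; done
```

```text
time: 10.85
tool_pos: [0.4832, -0.14, 0.1224]
contact_force: [-1.0, 0.9, 3.5]
time: 11.05
tool_pos: [0.4833, -0.14, 0.1205]
contact_force: [-1.9, 1.0, 2.8]
time: 11.25
tool_pos: [0.4833, -0.14, 0.1185]
contact_force: [-0.8, 0.5, 4.2]
time: 11.45
tool_pos: [0.4834, -0.1401, 0.1179]
contact_force: [-5.3, 1.7, 11.3]
```

The force jump and the stall at 6 mm show the button is at its bottom, so I hold briefly and retreat.

```bash
python3 -m inch '[[[0,0,0.001],[0,0,0],0],[[0,0,0],[0,0,0],0],[[0,0,-0.01],[0,0,0],0],[[0,0,-0.03],[0,0,0],0],[[0,0,-0.04],[0,0,0],0],[[0,0,-0.04],[0,0,0],0],[[0,0,0],[0,0,0],0],[[0,0,0],[0,0,0],0]]'| grep -E 'time|pos|contact'
python3 - <<'E'
from h import *
p,d=manip.grab_frame('top');P=cloud('top',d)
A=P[sel(P,.56,.64,.16,.29,.108,.14)];print('tab',rect(A))
p,d=manip.grab_frame('wrist')
print([(r['point'],r['score']) for r in manip.look_for('wrist','lamp_button_top')])
E
```

```text
time: 12.25
tool_pos: [0.4835, -0.1401, 0.236]
contact_force: [-0.6, -0.5, -1.3]
tab ((592.3838500976562, 248.57266235351562), (22.483274459838867, 9.906356811523438), 13.092559814453125)
[([0.4836, -0.1389, 0.0979], 0.56), ([0.4789, -0.2043, 0.1159], 0.26)]
```

```bash
python3 -c "
from plant import manip
print(manip.job_done())"
```

```text
the job is handed in; nothing more can be done
None
```

The job is handed in: the selector moved 50 mm to its far stop without shifting the head, then the lamp button went down about 6 mm and came back up, and the arm is clear; no verdict was returned.

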